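Hinge the notes panel on its stand

TASK

Assemble the bedside notes rest: lift the panel out of its storage rack and set it in the stand, its hinge barrel down in the seat between the stand's two lugs and its back leaning on the stand's bar. Then take the longer of the two rods and thread it, from the open side on the robot's right, through the near lug, the barrel and the far lug until its collar meets the lug (feel or look for the holes: the lugs stand a few millimetres off the middle). Leave it there, panel leaning; leave the short rod in its rack and the bottles and vials where they stand.

Things in the scene. Friction and masses are not known exactly. Their poses are not given: they have to be found in the camera images.
- stand: Fixed white stand, two upright aluminium lugs, bent steel bar; yaw varies. Origin on the worktop under the middle of the hinge axis; at yaw 0 x points away from the robot, y along the hinge to its left, z up. Base plate x -113 to +27 mm, y +-55, 8 thick. All other entries' axes follow this pattern.
- stand_axis (a point): Nominal middle of the lug holes' axis, 105 mm up; axes as the stand's. Lugs: 44 mm (x) by 12 (y), 125 high, inner faces at y = +-36, outer at +-48 from here, each with a 14 mm hole, mouths chamfered 2 mm. The two lugs are one bracket, screwed down anywhere within 4.5 mm of nominal along x; this is not measured, so find the holes by touch or sight. It does not give.
- stand_seat (a point): Middle of the stand's flat seat between the lugs, 89.5 mm above the worktop, with a lip 9 mm high on both sides. The 28 mm barrel rests here with its axis at 103.5 mm, 1.5 mm below the holes, and can slide 6.5 mm each way in x; set in the middle, the rod's nose can lift and shift it into line.
- stand_bar (a point): Middle of the stand's round bar, 12 mm thick and 76 mm wide, on the robot's side of the seat. A panel that stands in the seat and leans on it is tilted 25 degrees from vertical, top towards the robot.
- panel_rack: Fixed white rack at the robot's left in which the panel starts: like the stand but low, without lugs. Origin on the worktop under the middle of the resting barrel, whose axis lies 36 mm up, between two 28 mm high end stops. Bar 12 mm thick, 108 mm up. The panel leans here by the same 25 degrees as in the stand.
- panel_grip (a point): Where to grasp the panel (grey, loose, 0.15-0.3 kg): mid-thickness, mid-width, 133 mm up from the barrel axis, 17 mm below the top edge. Panel 10 mm thick, 90 wide, 110 tall, below it a 58 wide neck and the barrel. From bar to top edge 59 mm. Leaning, its y is along the barrel, z up; it rises along (-0.423,0,0.906), its thickness is along (0.906,0,0.423).
- panel_barrel (a point): Centre of the hinge barrel on the panel's lower edge, on the bore's axis; 64 mm long, 28 mm outside, bore 17 mm, open at both ends; axes as panel_grip's. Fits between the stand's lugs with 4 mm of play each way.
- rod_rack: Fixed low white rack at the robot's right that holds two rods level in open notches, along its y, 90 mm apart, axes 45 mm above the worktop; lift them straight up. Which rod is nearer varies. Origin on the worktop between the rods' grips.
- long_rod: Long steel rod, 0.09 kg, 211 mm overall. Origin at the centre of its square grip (18 x 18 mm, 44 long, ribbed grey), which overhangs the rack; the rod points along its +y. Grip y -22 to +22 mm, 12 mm neck, collar 26 mm wide y 55 to 60, round shaft 12 mm thick to y = 175, nose tapering to 6 mm at y = 189.
- long_rod_collar (a point): Centre of the face of the long rod's collar that meets the near lug's outer face when home; 60 mm from the grip's centre.
- long_rod_tip (a point): Tip of the long rod's nose, 189 mm from the grip's centre.
- short_rod: Short steel rod, same grip, collar and thickness, its tip only 134 mm from the grip's centre: too short for the stand. Stays in the rack.
- vial_1: Small clear bottle with grey cap, 25 mm wide, 56 mm high, standing before the stand; origin under its foot. Leave alone.
- vial_2: Small clear bottle with green cap, 25 mm wide, 56 mm high, before the panel's rack; origin under its foot. Leave alone.
- spray_1: White spray bottle, 45 mm wide, 206 mm high, at the back; origin under its foot. Leave alone.
- spray_2: White spray bottle, 45 mm wide, 206 mm high, at the back; origin under its foot. Leave alone.
Things that resemble listed ones, but are neither listed nor needed, are in the scene too. Of the things that look like the rod_rack, the larger one is meant.

How it is judged:
On the way, in this order (a step that is already met when the one before it is completed fails the run):
1. the panel is set in the stand, barrel between the lugs, leaning on the bar (x of panel_barrel in the frame of stand between -0.01 and 0.01 m and y of panel_barrel in the frame of stand between -0.007 and 0.007 m and z of panel_barrel in the frame of stand between 0.098 and 0.11 m and x of panel_grip in the frame of stand below -0.04 m and angle between the z axis of panel_barrel and the z axis of stand, either way round below 0.16 rad and angle between the y axis of panel_barrel and the y axis of stand, either way round below 0.07 rad), for 0.2 s.
2. the long rod is through the near lug, the barrel and the far lug, its collar at the near lug (all of step 1 and y of long_rod_collar in the frame of stand_axis between -0.052 and -0.044 m and x of long_rod_collar in the frame of stand_axis between -0.009 and 0.009 m and z of long_rod_collar in the frame of stand_axis between -0.004 and 0.004 m and angle between the y axis of long_rod and the y axis of stand, either way round below 0.05 rad and z of long_rod_tip in the frame of stand_axis between -0.005 and 0.005 m and y of long_rod_tip in the frame of stand_axis above 0.07 m), for 0.2 s.
At the end, for the whole second after the job is handed in: Panel leaning on the bar (within 0.16 rad), barrel in the seat (x within 10 mm, y 7 mm, 98 to 110 mm high); long rod at rest through lug, barrel and lug, collar within 4 mm of the lug face, rod parallel to the hinge within 0.05 rad; short rod still in its rack (all of step 2 and linear speed of long_rod below 0.01 m/s and y of short_rod in the frame of rod_rack between -0.02 and 0.02 m and height (world z) of short_rod between 0.035 and 0.055 m); the robot touches nothing.
It fails at once if the short rod is moved by more than 20 mm (distance of short_rod from where it was at the start of the episode above 0.02 m).
It fails at once if a bottle or vial is moved by more than 30 mm or tipped over (distance of any of vial_1, vial_2, spray_1, spray_2 from where it was at the start of the episode above 0.03 m or angle between any of vial_1, vial_2, spray_1, spray_2's own z axis and vertical above 0.5 rad).
It also fails if it takes over 61 s, if anything falls off the work surface, if the arm or the gripper's body presses on something with over 40 N, if the wrist force passes 120 N, or if a joint passes its speed limit or range.

ROBOT

A 7-joint arm with a two-finger parallel gripper is mounted at the origin on a cart in front of the work surface, level with it; the furniture and walls round the work are solid. World frame = base frame: x ahead of the robot, y to its left, z up, the work surface at z = 0. Lengths are in m, angles in rad, forces in N, time in s.
With the tool pointing down it reaches from about 0.425 to 0.875 m from the base axis. Payload 4.7 kg.
Tool frame: the origin (TCP) lies midway between the tips of the shut fingers; the grasp point (between the pads) lies arm.grasp_offset behind it (arm.grasp_offset is the distance from the TCP to the grasp point, in m); z points along the fingers, y is the line along which they close (so a half turn about z gives the same grasp; the last joint's range is limited). The gripper opens to 85 mm and grips with 20 to 120 N. Pads are 22 mm wide; open, the fingers measure 114 mm over their backs; the gripper's body (76 mm by 85 mm) begins 54 mm behind the grasp point. The pads swing forward as they close: fully open they stand 13 mm farther back than shut.
Start: joints at [-1.115, 0.321, -0.07, 1.45, 0.023, 1.371, -0.057], TCP at [0.278, 0.588, 0.231] pointing down, gripper open.
Joint ranges: [-2.86, 2.86], [-0.3, 2.09], [-1.38, 1.24], [0.06, 2.45], [-1.56, 4.7], [0.09, 2.05], [-2.69, 2.69]. Speed limits (rad/s): [2.57, 2.57, 3.14, 3.14, 3.14, 3.14, 3.14].

INTERFACE

Orientations are given as [roll, pitch, yaw] about the fixed x, y, z axes, in that order (R = Rz(yaw) Ry(pitch) Rx(roll)).
In Python, from cell import arm gives the robot as it stands.
- The arm moves only by the tool jog_arm, never from a script. Its argument "motion" is a list of rows, each a list of 3 entries, a list of its own where there are three numbers: the opening, from 0 (shut) to 1 (fully open), then the shift along the tool's x, y, z in m, then the turn about the tool's z in degrees. In form: [[gripper, [tx, ty, tz], spin], ...]. A call has 1 to 12 rows; each row shifts and turns the commanded pose from where the row before left it, along the tool's axes as they then stand; what a row does not reach is not made up. A row lasts 1/8 s, in which the tool goes at most 62.5 mm and 10.7 degrees, less where a joint would pass 70% of its speed; a pose out of reach is approached as far as the arm can. A call is refused whole if a number of a shift passes 0.0625 or a number of a turn 10.7, either way. A call with a gripper value outside its range is refused whole. The fingers move at their own pace and stop on an object; "grip_force" is the grip in N (left out, the last holds). Time passes only in rows, so rows that do not move let the fingers close. It gives the time, the measured TCP pose, the force, the opening and the grip force at its end, in the units of the state.
- arm.state(): the state, without advancing time (a new reading comes with each control period).
- arm.grab_frame(name): name is "side" or "top" or "wrist"; returns (picture, depth): 420x560x3 uint8, red, green, blue; 420x560 float32, m along the optical axis (not along the pixel's ray), 0 where there is no reading.
- arm.camera_model(name): a dict with "K" (3x3 intrinsics, pixels), "k1" (the pictures are not rectified: a ray, as slopes to the right and down, at radius r is drawn at 1 + k1 r^2 times it, then the intrinsics apply), "view" (4x4, takes a point from world to camera coordinates); the wrist camera has in their place "mount" (4x4, takes a point from camera to tool coordinates, whose origin is the TCP and whose axes are the flange's). Camera axes: x right, y down, z forward; pixel columns grow to the right and rows downward; lengths in m; the calibration is good to about 2 mm. A picture is of the moment at which its call begins: read the wrist's pose just before it. camera_model takes no time and is no camera call.
- arm.job_done(): hands the job in; it is judged then, once.
Trained networks look in the newest picture that a camera, given by its name, has taken for a name from the list of things; names that differ only in an ending like _2 or _b are one class to them, and where a whole thing is asked for, a point or a joint stands for the part that bears it (a point fixed in the world has none). Each returns a list of dicts, best first, with "confidence" (0 to 1); they miss things now and then, are a little off and sometimes report something else, mostly with a low value. They report only what shows in the picture. A call takes as long as a camera call. They do not tell look-alikes from the thing itself.
- arm.search_frame(camera, thing): "point" ([x, y, z] in m, in world coordinates, good to about 4 mm: the middle of the surface that is visible of it).
- arm.outline_of(camera, thing): "region" (420x560 bool, what is visible of it).
- arm.pinpoint(camera, thing): "point" ([x, y, z] in m, in world coordinates, good to about 4 mm: a listed point, or the origin of a listed thing).
The state is a dict: "time_s": time; "joint_positions": joint angles; "joint_velocities": joint speeds; "effort": joint torques, N m; "position": TCP position; "orientation": TCP orientation; "wrist_force": force on the tool from outside, world axes, zero at the start; "moment": the same for the moment, N m; "grip_width": opening from 0.0 (shut) to 1.0 (fully open); "grasp_force": force on a finger pad.
Only numpy, scipy, OpenCV 4.12 (cv2) and the standard library are available. Lean on these libraries where they do the work, as an engineer would, in place of code of your own. Each camera call takes 0.05 s, during which the arm holds its last target. There are 200 camera calls.

## Working session

There is one attempt and no reset: what is moved stays moved. The work goes in short steps, Python scripts to look and compute and a tool call to move; the robot and the scene stay as the last step left them, time stands still between calls to the robot, and variables do not carry over. Pictures are saved under pics/ and viewed, at most 10 in all, crops included, and the job is handed in when it is done.

Besides the shell and the picture viewer there is one more tool, called after "Request:" in YAML: its name, and indented under it one key for each argument. jog_arm: Moves the arm, as the interface text tells. Its arguments: {"type":"object","properties":{"motion":{"type":"array","items":{"type":"array"}},"grip_force":{"type":"number"}},"required":["motion"]}

```bash
mkdir -p pics; ls
python3 - <<'E'
from cell import arm
import cv2,numpy as np
print(arm.state()); print(arm.grasp_offset)
for c in("side","top"):
    p,d=arm.grab_frame(c); cv2.imwrite(f"pics/{c}0.png",p[:,:,::-1])
    for t in ["stand","stand_axis","stand_seat","stand_bar","panel_rack","panel_grip","panel_barrel","rod_rack","long_rod","long_rod_tip","long_rod_collar","short_rod","vial_1","spray_1"]:
        print(c,t,[(np.round(r["point"],3).tolist(),round(r["confidence"],2)) for r in arm.pinpoint(c,t)][:4])
print(arm.state()["time_s"])
print(arm.camera_model("wrist"))
E
```

```text
pics
{'time_s': 0.0, 'joint_positions': array([-1.11489657,  0.32182733, -0.07009926,  1.45170356,  0.02265385,
        1.37079998, -0.05689226]), 'joint_velocities': array([-0.00101808, -0.00197483, -0.00161209,  0.00034175,  0.00211077,
       -0.00052948, -0.0009688 ]), 'effort': array([ 1.72222722e-04, -4.93581963e+01, -3.82105345e-01, -3.14330256e+01,
        1.29023264e-02,  1.13756012e-02,  3.35914797e-05]), 'position': array([0.27773669, 0.58706522, 0.23020649]), 'orientation': array([-3.13964709e+00,  1.48173074e-04,  2.69985653e+00]), 'wrist_force': array([-0.33679506, -0.24496581,  0.19705823]), 'moment': array([-0.01703136,  0.02579266, -0.00776734]), 'grasp_force': 0.0, 'grip_width': 0.9996143577511135}
0.0187
side stand []
side stand_axis [([0.609, 0.104, 0.108], 0.58)]
side stand_seat [([0.604, 0.106, 0.084], 0.6)]
side stand_bar [([0.564, 0.126, 0.18], 0.62)]
side panel_rack [([0.6, 0.352, -0.002], 0.95)]
side panel_grip [([0.548, 0.351, 0.155], 0.81), ([0.602, 0.353, 0.038], 0.37)]
side panel_barrel [([0.602, 0.351, 0.033], 0.86)]
side rod_rack [([0.441, -0.447, -0.0
[... 1094 characters left out ...]
.59)]
top vial_1 [([0.454, 0.174, -0.002], 0.58), ([0.45, 0.344, -0.001], 0.42)]
top spray_1 [([0.782, -0.179, 0.0], 0.84), ([0.792, -0.042, -0.001], 0.69)]
1.5
{'K': array([[344.62965877,   0.        , 276.0486519 ],
       [  0.        , 344.62965877, 206.67821893],
       [  0.        ,   0.        ,   1.        ]]), 'k1': -0.07835881510181199, 'mount': array([[ 1.85377898e-04, -9.54478905e-01, -2.98278370e-01,
         7.63708779e-02],
       [ 9.99999876e-01,  3.89980031e-05,  4.96700795e-04,
         2.36954741e-03],
       [-4.62458170e-04, -2.98278425e-01,  9.54478793e-01,
        -1.43692544e-01],
       [ 0.00000000e+00,  0.00000000e+00,  0.00000000e+00,
         1.00000000e+00]])}
```

View pics/side0.png

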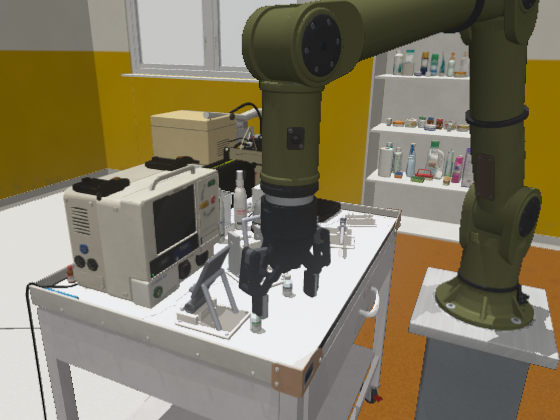

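View pics/top0.png

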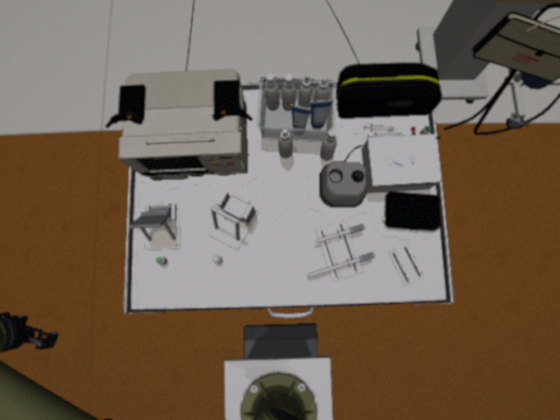

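```bash
cat > h.py <<'E'
from cell import arm
import numpy as np, json
from scipy.spatial.transform import Rotation as R
def plan(p,yaw=None,g=1,step=.055,n=None,frm=None):
    s=arm.state(); p0,o=(s["position"],s["orientation"]) if frm is None else frm
    p0=np.array(p0); y=o[2]; yaw=y if yaw is None else yaw
    dy=(yaw-y+np.pi)%(2*np.pi)-np.pi; spin=-np.degrees(dy); d=np.array(p)-p0
    n=n or int(max(1,np.ceil(np.linalg.norm(d)/step),np.ceil(abs(spin)/10.5)))
    rows=[]
    for i in range(n):
        a=y+dy*i/n; M=R.from_euler("xyz",[np.pi,0,a]).as_matrix()
        rows.append([g,[float(v) for v in np.round(M.T@d/n,4)],round(spin/n,1)])
    print(n,json.dumps(rows)); return (np.array(p),[np.pi,0,yaw])
def st():
    s=arm.state(); print(round(s["time_s"],2),*[np.round(s[k],4) for k in("position","orientation","wrist_force","moment","grip_width","grasp_force")],"j",np.round(s["joint_positions"],2)); return s
E
python3 - <<'E'
from h import *
plan([.55,.24,.33],1.6)
E
```

```text
9 [[1, [-0.0438, -0.022, -0.011], 7.0], [1, [-0.0462, -0.0165, -0.011], 7.0], [1, [-0.0479, -0.0107, -0.011], 7.0], [1, [-0.0488, -0.0048, -0.011], 7.0], [1, [-0.049, 0.0012, -0.011], 7.0], [1, [-0.0485, 0.0071, -0.011], 7.0], [1, [-0.0473, 0.013, -0.011], 7.0], [1, [-0.0454, 0.0187, -0.011], 7.0], [1, [-0.0427, 0.0241, -0.011], 7.0]]
```

Request:
jog_arm:
  motion:
    - [1,[-0.044,-0.022,-0.011],7]
    - [1,[-0.046,-0.0165,-0.011],7]
    - [1,[-0.048,-0.011,-0.011],7]
    - [1,[-0.049,-0.005,-0.011],7]
    - [1,[-0.049,0.001,-0.011],7]
    - [1,[-0.0485,0.007,-0.011],7]
    - [1,[-0.047,0.013,-0.011],7]
    - [1,[-0.0455,0.0185,-0.011],7]
    - [1,[-0.043,0.024,-0.011],7]
    - [1,[0,0,0],0]
    - [1,[0,0,0],0]

```text
time_s: 2.88
position: [0.5491, 0.2397, 0.3302]
orientation: [-3.141, -0.001, 1.601]
wrist_force: [0.0, 1.0, -0.2]
grip_width: 0.996
grasp_force: 0.0
```

Run:
```python
from h import *
import cv2
st()
p,d=arm.grab_frame("wrist"); cv2.imwrite("pics/w1.png",p[:,:,::-1])
s=arm.state(); np.savez("w1.npz",p=p,d=d,pos=s["position"],o=s["orientation"])
for t in ["stand","stand_axis","stand_seat","stand_bar","panel_rack","panel_grip","panel_barrel"]:
    print(t,[(np.round(r["point"],4).tolist(),round(r["confidence"],2)) for r in arm.pinpoint("wrist",t)][:3])
```

```text
2.88 [0.5491 0.2397 0.3302] [-3.1411e+00 -8.0000e-04  1.6010e+00] [ 0.0309  0.9544 -0.2267] [0.0358 0.0447 0.0006] 0.9958 0.0 j [-0.71  0.18  0.3   1.43 -0.06  1.53 -0.38]
stand [([0.6025, 0.1059, -0.0006], 0.88), ([0.5444, 0.3526, 0.1566], 0.51)]
stand_axis [([0.6056, 0.1052, 0.1038], 0.73)]
stand_seat [([0.6001, 0.1036, 0.0925], 0.77)]
stand_bar [([0.5642, 0.1261, 0.1809], 0.96)]
panel_rack [([0.5451, 0.352, 0.1581], 0.21)]
panel_grip [([0.547, 0.3542, 0.156], 0.63)]
panel_barrel [([0.6044, 0.3501, 0.035], 0.89), ([0.6029, 0.1036, 0.0027], 0.67)]
```

View pics/w1.png

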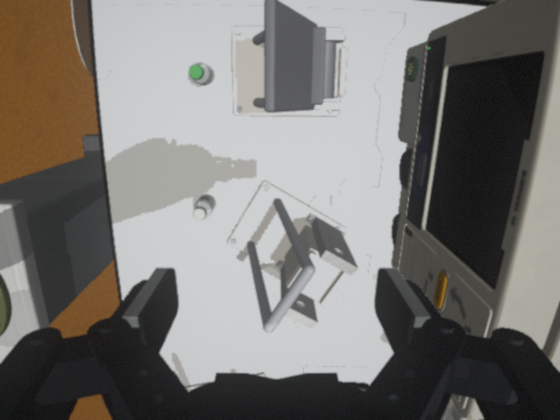

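```bash
cat >> h.py <<'E'
import cv2
def cloud(d,pos,o,cam="wrist"):
    m=arm.camera_model(cam); K=m["K"]; v,u=np.indices(d.shape)
    xd=np.stack([(u-K[0,2])/K[0,0],(v-K[1,2])/K[1,1]],-1); x=xd.copy()
    for _ in range(8): x=xd/(1+m["k1"]*(x**2).sum(-1,keepdims=True))
    c=np.dstack([x*d[...,None],d,np.ones_like(d)])
    if cam=="wrist":
        T=np.eye(4); T[:3,:3]=R.from_euler("xyz",o).as_matrix(); T[:3,3]=pos; T=T@m["mount"]
    else: T=np.linalg.inv(m["view"])
    w=(c@T.T)[...,:3]; w[d<=0]=np.nan; return w
def box(w,lo,hi): return np.nan_to_num(((w>lo)&(w<hi)).all(-1))&~np.isnan(w[...,0])
def rect(P): 
    r=cv2.minAreaRect((P[:,:2]*1000).astype(np.float32)); return np.round(r[0],1),np.round(r[1],1),round(r[2],1),len(P),round(float(np.median(P[:,2])),4)
E
python3 - <<'E'
from h import *
z=np.load("w1.npz"); w=cloud(z["d"],z["pos"],z["o"])
for name,lo,hi in [("table",[.5,.2,-.05],[.54,.23,.05]),("lugtops",[.53,.0,.115],[.7,.2,.135]),("bartop",[.5,.05,.17],[.62,.2,.21]),("paneltop",[.5,.28,.16],[.62,.42,.19]),("panelface",[.5,.28,.10],[.62,.42,.16]),("barrel",[.585,.28,.04],[.64,.42,.065])]:
    m=box(w,lo,hi); n,l,stt,_=cv2.connectedComponentsWithStats(m.astype(np.uint8))
    for i in range(1,n):
        if stt[i,4]>60:
            P=w[l==i]; q=P-P.mean(0); V=np.linalg.svd(q,full_matrices=False)[2]
            print(name,stt[i].tolist(),"c",np.round(P.mean(0),4),"dir",np.round(V[0],3),"n",np.round(V[2],3),rect(P))
E
```

```text
table [241, 166, 29, 24, 607] c [0.5203 0.215  0.0012] dir [ 0.995 -0.028  0.092] n [ 0.088 -0.116 -0.989] (array([520.3, 215.1]), array([29.9, 39.2]), 89.7, 607, 0.0005)
lugtops [290, 233, 14, 15, 110] c [0.5724 0.174  0.1251] dir [ 0.187 -0.12   0.975] n [-0.359  0.915  0.182] (array([573. , 173.4]), array([13.4,  8. ]), 19.3, 110, 0.125)
lugtops [319, 246, 40, 31, 522] c [0.6219 0.1484 0.1244] dir [ 0.877 -0.48   0.028] n [0.189 0.399 0.897] (array([622.6, 146.8]), array([12.9, 45. ]), 60.8, 522, 0.1255)
lugtops [256, 285, 12, 13, 112] c [0.5364 0.1076 0.1252] dir [ 0.247 -0.083  0.965] n [-0.172  0.977  0.128] (array([536.2, 107.2]), array([13.5,  7.2]), 14.7, 112, 0.1251)
lugtops [284, 305, 34, 24, 413] c [0.5849 0.0739 0.1241] dir [ 0.882 -0.47  -0.022] n [0.243 0.416 0.876] (array([583.9,  72.6]), array([13.3, 40. ]), 60.4, 413, 0.1253)
bartop [263, 260, 52, 73, 1010] c [0.5653 0.1357 0.1805] dir [-0.479 -0.878  0.012] n [-0.497  0.282  0.821] (array([564.1, 132.3]), array([86.7, 13.4]), 61.3, 1010, 0.1814)
paneltop [264, 0, 19, 113, 1865] c [0.5431 0.3541 0.1703] dir [ 0.029 -1.    -0.002] n [-0.671 -0.018 -0.741] (array([543.6, 353.3]), array([14.6, 89.4]), 2.0, 1865, 0.1718)
panelface [280, 2, 30, 110, 2659] c [0.5627 0.3553 0.1326] dir [ 0.032 -0.999 -0.031] n [0.906 0.016 0.423] (array([564.1, 354. ]), array([29. , 89.5]), 1.4, 2659, 0.1338)
barrel [323, 41, 13, 57, 591] c [0.6078 0.3553 0.0479] dir [ 0.02  -1.     0.002] n [0.508 0.011 0.861] (array([608.4, 355.9]), array([14.1, 62.9]), 0.8, 591, 0.0486)
```

Run:
```python
from h import *
plan([.602,.11,.26],1.072)
```

```text
3 [[1, [-0.0438, 0.0163, 0.0234], 10.1], [1, [-0.0402, 0.0237, 0.0234], 10.1], [1, [-0.0354, 0.0304, 0.0234], 10.1]]
```

Request:
jog_arm:
  motion:
    - [1,[-0.044,0.016,0.023],10]
    - [1,[-0.04,0.024,0.023],10]
    - [1,[-0.035,0.03,0.024],10.3]
    - [1,[0,0,0],0]
    - [1,[0,0,0],0]

```text
time_s: 3.9
position: [0.602, 0.1109, 0.2605]
orientation: [-3.141, -0.001, 1.073]
wrist_force: [-0.2, 0.4, 0.7]
grip_width: 0.999
grasp_force: 0.0
```

Run:
```python
from h import *
s=st()
p,d=arm.grab_frame("wrist"); cv2.imwrite("pics/w2.png",p[:,:,::-1])
np.savez("w2.npz",p=p,d=d,pos=s["position"],o=s["orientation"])
for t in ["stand","stand_axis","stand_seat","stand_bar"]:
    print(t,[(np.round(r["point"],4).tolist(),round(r["confidence"],2)) for r in arm.pinpoint("wrist",t)][:3])
w=cloud(d,s["position"],s["orientation"])
ps=-.499; A=np.array([[np.cos(ps),-np.sin(ps),0],[np.sin(ps),np.cos(ps),0],[0,0,1]])
f=(w-np.array([.6023,.1102,0]))@A   # stand-like frame
for name,lo,hi in [("lugtops",[-.04,-.06,.117],[.04,.06,.135]),("seat",[-.02,-.034,.08],[.02,.034,.094]),("bartop",[-.08,-.06,.165],[-.01,.06,.21]),("base",[-.14,-.08,.004],[.05,.08,.02])]:
    m=box(f,lo,hi); n,l,stt,_=cv2.connectedComponentsWithStats(m.astype(np.uint8))
    for i in range(1,n):
        if stt[i,4]>100:
            P=f[l==i]; V=np.linalg.svd(P-P.mean(0),full_matrices=False)[2]
            print(name,stt[i].tolist(),"dir",np.round(V[0],3),"min",np.round(np.percentile(P,1,0)*1e3,1),"max",np.round(np.percentile(P,99,0)*1e3,1),rect(P))
```

```text
3.9 [0.602  0.1109 0.2605] [-3.1411e+00 -8.0000e-04  1.0730e+00] [-0.1632  0.3568  0.6644] [ 0.0227  0.032  -0.0131] 0.9989 0.0 j [-0.59  0.24  0.44  1.52 -0.1   1.4  -0.64]
stand [([0.6032, 0.1038, 0.0042], 0.68)]
stand_axis [([0.607, 0.1016, 0.105], 0.71)]
stand_seat [([0.5997, 0.1039, 0.0933], 0.67)]
stand_bar [([0.6029, 0.1047, 0.0016], 0.69), ([0.5674, 0.1284, 0.1798], 0.64)]
lugtops [253, 140, 54, 17, 866] dir [ 1.    -0.007 -0.006] min [-19.5  35.5 118.9] max [ 22.7  47.8 127.7] (array([ 1.7, 41.6]), array([12.4, 42.8]), 89.4, 866, 0.126)
lugtops [254, 234, 50, 18, 824] dir [ 1.    -0.023 -0.002] min [-20.2 -48.7 117.5] max [ 22.8 -36.  127.5] (array([  1.1, -42.6]), array([13.2, 43.7]), 89.3, 824, 0.1257)
seat [256, 156, 44, 62, 2417] dir [-0.014  1.    -0.002] min [-16.3 -29.1  88.6] max [19.6 29.4 92.2] (array([0.4, 0. ]), array([39.4, 59.4]), 0.2, 2417, 0.0905)
bartop [206, 153, 22, 123, 2086] dir [ 0.005  1.    -0.02 ] min [-47.8 -40.5 170.8] max [-35.8  43.7 184. ] (array([-42. ,   0.4]), array([14. , 87.4]), 0.7, 2086, 0.1819)
base [182, 122, 124, 93, 5223] dir [0.615 0.789 0.005] min [-108.3  -52.3    6.4] max [25.7 54.2 14.9] (array([-39.8,   0.2]), array([108.8, 140.2]), 89.1, 5223, 0.0091)
```

View pics/w2.png

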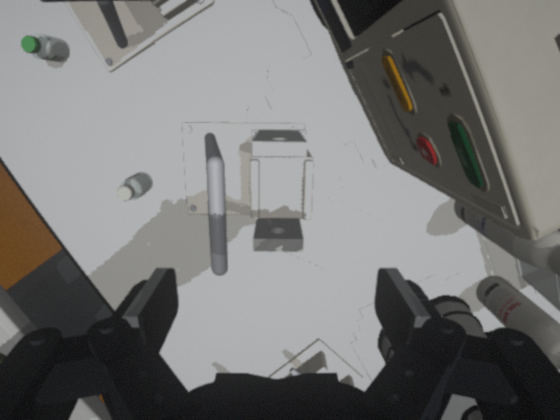

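Run:
```python
from h import *
ps=-.505; A=np.array([[np.cos(ps),-np.sin(ps),0],[np.sin(ps),np.cos(ps),0],[0,0,1]])
for cam in("top","side"):
    p,d=arm.grab_frame(cam); w=cloud(d,None,None,cam)
    f=(w-np.array([.6033,.1091,0]))@A
    for name,lo,hi in [("lugtops",[-.04,-.06,.117],[.04,.06,.135]),("bartop",[-.08,-.06,.165],[-.01,.06,.21]),("base",[-.14,-.08,.004],[.05,.08,.02])]:
        m=box(f,lo,hi); P=f[m]
        if len(P)>5: print(cam,name,len(P),"min",np.round(np.percentile(P,2,0)*1e3,1),"max",np.round(np.percentile(P,98,0)*1e3,1),rect(P))
    m=box(w,[.5,.28,.16],[.62,.42,.19]); print(cam,"paneltop",rect(w[m]) if m.sum()>5 else 0)
```

```text
top lugtops 71 min [-23.6 -51.7 118.4] max [ 18.7 -40.1 129.4] (array([ -2.3, -46.2]), array([12.2, 43.2]), 89.9, 71, 0.1238)
top bartop 44 min [-52.  -46.7 167. ] max [-40.3 -20.8 185.3] (array([-45.4, -33.3]), array([27.4, 12.1]), 82.6, 44, 0.1799)
top base 300 min [-107.   -74.     4.1] max [37.2 -0.4 16.6] (array([-24.2, -38.6]), array([191.2,  89.6]), 30.0, 300, 0.0074)
top paneltop (array([539.4, 349.8]), array([13.9, 89.7]), 1.7, 142, 0.1692)
side lugtops 130 min [-22.5 -51.  117.4] max [ 20.5  46.7 128. ] (array([-0.7, -2.3]), array([45.7, 99.7]), 1.0, 130, 0.125)
side bartop 165 min [-52.6 -41.8 166.2] max [-40.6  40.6 183.9] (array([-47.3,  -1.4]), array([88.8, 15.6]), 89.0, 165, 0.1781)
side base 809 min [-110.9  -51.7    4.6] max [16.8 52.2 18.9] (array([-46.3,  -7.5]), array([138.9, 143.6]), 82.4, 809, 0.0096)
side paneltop (array([539.6, 351.1]), array([92.6, 12.5]), 89.3, 174, 0.1704)
```

Run:
```python
from h import *
f=plan([.5445,.3518,.22],1.595)
plan([.5445,.3518,.138],1.595,frm=f)
```

```text
5 [[1, [0.0368, -0.0331, 0.0081], -6.0], [1, [0.0401, -0.0291, 0.0081], -6.0], [1, [0.0429, -0.0248, 0.0081], -6.0], [1, [0.0453, -0.0202, 0.0081], -6.0], [1, [0.0471, -0.0153, 0.0081], -6.0]]
2 [[1, [0.0, -0.0, 0.041], -0.0], [1, [0.0, -0.0, 0.041], -0.0]]
```

Request:
jog_arm:
  motion:
    - [1,[0.037,-0.033,0.008],-6]
    - [1,[0.04,-0.029,0.008],-6]
    - [1,[0.043,-0.025,0.008],-6]
    - [1,[0.0453,-0.02,0.008],-6]
    - [1,[0.047,-0.0153,0.008],-6]
    - [1,[0,0,0],0]
    - [1,[0,0,0.04],0]
    - [1,[0,0,0.042],0]
    - [0.35,[0,0,0],0]
    - [0.35,[0,0,0],0]
    - [0.35,[0,0,0],0]
  grip_force: 30

```text
time_s: 5.62
position: [0.5465, 0.3515, 0.141]
orientation: [3.138, -0.002, 1.595]
wrist_force: [0.0, 0.3, 0.1]
grip_width: 0.376
grasp_force: 0.0
```

Run:
```python
from h import *
st(); p,d=arm.grab_frame("wrist"); cv2.imwrite("pics/w3.png",p[:,:,::-1])
```

```text
5.62 [0.5465 0.3515 0.141 ] [ 3.1381e+00 -2.3000e-03  1.5946e+00] [0.0483 0.3175 0.144 ] [-0.0327  0.048   0.043 ] 0.376 0.0 j [-0.8   0.37  0.23  1.58 -0.09  1.2  -0.52]
```

View pics/w3.png

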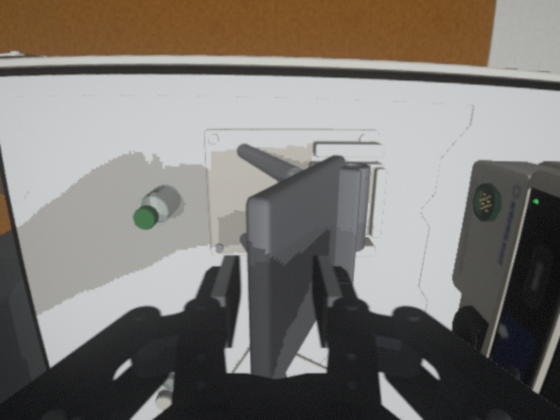

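Request:
jog_arm:
  motion:
    - [0.3,[0,0.0093,-0.0039],0]
    - [0.28,[0,0.0093,-0.0032],0]
    - [0.26,[0,0.0093,-0.0023],0]
    - [0.24,[0,0.0093,-0.0017],0]
    - [0.2,[0,0.0093,-0.001],0]
    - [0.15,[0,0.0093,-0.0003],0]
    - [0.1,[0,0,0],0]
    - [0,[0,0,0],0]
    - [0,[0,0,0],0]
  grip_force: 40

```text
time_s: 6.8
position: [0.6007, 0.3523, 0.1508]
orientation: [3.141, 0.0, 1.595]
wrist_force: [0.9, -1.2, 0.1]
grip_width: 0.111
grasp_force: 39.2
```

Run:
```python
from h import *
st(); p,d=arm.grab_frame("wrist"); cv2.imwrite("pics/w4.png",p[:,:,::-1])
```

```text
6.8 [0.6007 0.3523 0.1508] [3.1415e+00 1.0000e-04 1.5952e+00] [ 0.9399 -1.2221  0.0505] [-0.0904 -0.3376 -0.0101] 0.1105 39.1771 j [-0.75  0.47  0.25  1.43 -0.11  1.26 -0.47]
```

View pics/w4.png

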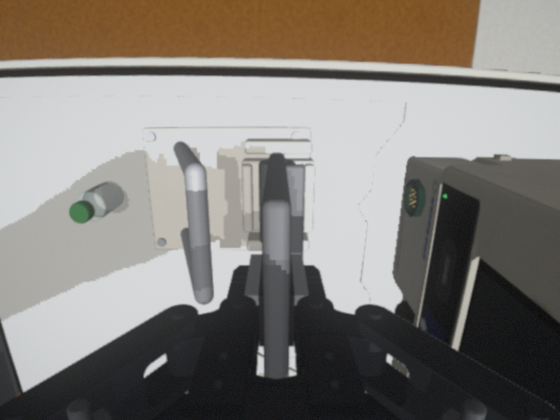

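Run:
```python
from h import *
s=arm.state(); p=s["position"]; yaw=np.pi/2-.505
f=plan([p[0],p[1],.335],g=0)
f=plan([.6017,.108,.335],yaw,g=0,frm=f)
plan([.6017,.108,.268],yaw,g=0,frm=f)
```

```text
4 [[0, [0.0, 0.0, -0.0461], -0.0], [0, [0.0, 0.0, -0.0461], -0.0], [0, [0.0, 0.0, -0.0461], -0.0], [0, [0.0, 0.0, -0.0461], -0.0]]
5 [[0, [-0.0488, -0.001, -0.0], 6.1], [0, [-0.0487, 0.0042, 0.0], 6.1], [0, [-0.048, 0.0093, 0.0], 6.1], [0, [-0.0467, 0.0143, 0.0], 6.1], [0, [-0.0449, 0.0192, 0.0], 6.1]]
2 [[0, [0.0, -0.0, 0.0335], -0.0], [0, [0.0, -0.0, 0.0335], -0.0]]
```

Request:
jog_arm:
  motion:
    - [0,[0,0,-0.04],0]
    - [0,[0,0,-0.048],0]
    - [0,[0,0,-0.048],0]
    - [0,[0,0,-0.048],0]
    - [0,[-0.0488,-0.001,0],6]
    - [0,[-0.0487,0.0042,0],6]
    - [0,[-0.048,0.0093,0],6.1]
    - [0,[-0.0467,0.0143,0],6.1]
    - [0,[-0.045,0.019,0],6.1]
    - [0,[0,0,0.033],0]
    - [0,[0,0,0.034],0]
    - [0,[0,0,0],0]
  grip_force: 70

```text
time_s: 8.35
position: [0.5993, 0.1083, 0.2644]
orientation: [-3.136, 0.004, 1.067]
wrist_force: [-0.2, -0.6, -0.8]
grip_width: 0.107
grasp_force: 70.1
```

Run:
```python
from h import *
s=st(); p,d=arm.grab_frame("wrist"); cv2.imwrite("pics/w5.png",p[:,:,::-1])
np.savez("w5.npz",p=p,d=d,pos=s["position"],o=s["orientation"])
w=cloud(d,s["position"],s["orientation"])
ps=s["orientation"][2]-np.pi/2; A=R.from_euler("z",ps).as_matrix()
f=(w-s["position"])@A; f[...,2]+=s["position"][2]
for name,lo,hi in [("lugtops",[-.04,-.06,.117],[.04,.06,.134]),("bartop",[-.08,-.06,.165],[-.02,.06,.21]),("barrel",[-.03,-.06,.135],[.03,.06,.175]),("panel+yedge",[-.03,-.06,.2],[.03,.06,.31])]:
    m=box(f,lo,hi); n,l,stt,_=cv2.connectedComponentsWithStats(m.astype(np.uint8))
    for i in range(1,n):
        if stt[i,4]>60:
            P=f[l==i]; print(name,stt[i].tolist(),"min",np.round(np.percentile(P,1,0)*1e3,1),"max",np.round(np.percentile(P,99,0)*1e3,1),rect(P))
```

```text
8.35 [0.5993 0.1083 0.2644] [-3.1357  0.0045  1.0669] [-0.1515 -0.6428 -0.8486] [-0.0109 -0.0295  0.0189] 0.1067 70.0578 j [-0.58  0.23  0.43  1.52 -0.1   1.42 -0.65]
lugtops [255, 134, 54, 16, 848] min [-18.2  39.2 118.6] max [ 24.   50.9 127.6] (array([ 3.2, 45. ]), array([12. , 43.2]), 89.9, 848, 0.1259)
lugtops [256, 228, 7, 17, 73] min [-19.  -45.5 118.5] max [-13.6 -33.1 127.1] (array([-16.3, -39.3]), array([12.4,  5.4]), 89.7, 73, 0.1257)
bartop [209, 147, 22, 121, 2029] min [-45.9 -37.3 171.7] max [-34.2  46.5 184. ] (array([-41.1,   3.5]), array([87.1, 14.1]), 89.9, 2029, 0.1819)
barrel [259, 159, 10, 83, 376] min [-14.1 -27.5 144.8] max [ -7.4  34.1 162.8] (array([-12.3,   2.6]), array([63.7,  6.5]), 86.5, 376, 0.1576)
panel+yedge [221, 154, 112, 225, 10240] min [-16.9 -23.7 204.4] max [ 17.   47.5 309.3] (array([-0.1, 10.3]), array([75.4, 36.8]), 86.2, 10240, 0.2998)
panel+yedge [199, 309, 20, 10, 94] min [-26.    8.5 305.8] max [-19.8  10.4 309.9] (array([-22.8,   9.4]), array([6.3, 2. ]), 4.1, 94, 0.3085)
panel+yedge [334, 309, 20, 10, 103] min [ 20.1   8.8 305.6] max [ 26.2  10.4 309.9] (array([23.1,  9.7]), array([6.2, 1.9]), 2.6, 103, 0.3083)
```

View pics/w5.png

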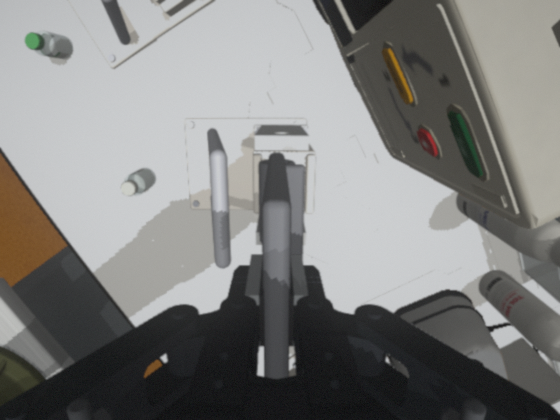

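Request:
jog_arm:
  motion:
    - [0,[0,0.001,0],0]
    - [0,[0,0,0.015],0]
    - [0,[0,0,0.015],0]
    - [0,[0,0,0.01],0]
    - [0,[0,0,0.005],0]
    - [0,[0,0,0],0]

```text
time_s: 9.15
position: [0.6026, 0.1075, 0.2223]
orientation: [-3.141, 0.0, 1.066]
wrist_force: [-0.1, 0.0, -2.2]
grip_width: 0.109
grasp_force: 70.3
```

Run:
```python
from h import *
s=st(); p,d=arm.grab_frame("wrist")
w=cloud(d,s["position"],s["orientation"])
ps=s["orientation"][2]-np.pi/2; A=R.from_euler("z",ps).as_matrix()
f=(w-s["position"])@A; f[...,2]+=s["position"][2]
for name,lo,hi in [("lugtops",[-.04,-.06,.118],[.04,.06,.134]),("barrel",[-.03,-.03,.1],[.03,.03,.117]),("seat",[-.03,-.06,.08],[.03,.06,.1])]:
    m=box(f,lo,hi); n,l,stt,_=cv2.connectedComponentsWithStats(m.astype(np.uint8))
    for i in range(1,n):
        if stt[i,4]>40:
            P=f[l==i]; print(name,stt[i].tolist(),"min",np.round(np.percentile(P,1,0)*1e3,1),"max",np.round(np.percentile(P,99,0)*1e3,1),rect(P))
```

```text
9.15 [0.6026 0.1075 0.2223] [-3.1411e+00  5.0000e-04  1.0662e+00] [-0.0695  0.0339 -2.246 ] [-0.0177  0.0059  0.0058] 0.1095 70.2617 j [-0.57  0.25  0.42  1.58 -0.11  1.33 -0.64]
lugtops [245, 142, 63, 19, 1052] min [-21.8  37.9 118.8] max [ 21.2  49.9 127.5] (array([-0.3, 43.9]), array([43.5, 12.4]), 0.3, 1052, 0.1259)
lugtops [262, 163, 6, 34, 103] min [-10.8  10.5 118.1] max [ -6.9  34.4 120.9] (array([-9. , 22.2]), array([24.8,  3.7]), 88.0, 103, 0.119)
lugtops [248, 250, 15, 15, 87] min [-22.  -42.8 118.4] max [-11.2 -33.7 126.8] (array([-16.5, -38.2]), array([11.2,  9. ]), 1.9, 87, 0.1236)
barrel [259, 168, 4, 74, 189] min [-13.6 -27.6 110.8] max [-10.8  29.3 116.9] (array([-12.3,   0.7]), array([58.4,  2.5]), 89.1, 189, 0.114)
seat [249, 136, 55, 5, 142] min [-21.3  48.8  80.2] max [20.7 50.  99.9] (array([-0.1, 49.3]), array([ 1.3, 43.2]), 89.6, 142, 0.093)
seat [295, 159, 20, 72, 611] min [ 16.5 -24.9  87.2] max [ 29.9  31.5 100. ] (array([23.8,  1.9]), array([15. , 59.2]), 2.9, 611, 0.099)
seat [244, 160, 16, 71, 900] min [-26.  -25.7  89.2] max [-14.8  31.   99.9] (array([-20.6,   1.6]), array([59.5, 12.2]), 89.3, 900, 0.0984)
seat [250, 232, 10, 10, 80] min [-22.2 -34.9  80.4] max [-14.7 -33.7  99.9] (array([-18.5, -34.2]), array([7.6, 1.2]), 3.5, 80, 0.0909)
```

Request:
jog_arm:
  motion:
    - [0,[0,0,0.003],0]
    - [0,[0,0,0.001],0]
    - [0,[0,0,0],0]

```text
time_s: 9.57
position: [0.6028, 0.1075, 0.2188]
orientation: [3.142, -0.0, 1.066]
wrist_force: [0.3, 0.1, -2.2]
grip_width: 0.107
grasp_force: 70.3
```

Request:
jog_arm:
  motion:
    - [0,[0,0,0.001],0]
    - [0,[0,0,0.001],0]
    - [0,[0,0,0],0]

```text
time_s: 9.95
position: [0.6032, 0.1076, 0.2183]
orientation: [3.141, -0.001, 1.066]
wrist_force: [-1.6, -0.1, 5.4]
grip_width: 0.106
grasp_force: 71.5
```

Request:
jog_arm:
  motion:
    - [0.25,[0,0,0],0]
    - [0.3,[0,-0.007,0],0]
    - [0.33,[0,-0.007,0.0006],0]
    - [0.36,[0,-0.007,0.0009],0]
    - [0.38,[0,-0.007,0.0013],0]
    - [0.4,[0,-0.007,0.0017],0]
    - [0.4,[0,-0.007,0.002],0]
    - [0.4,[0,-0.007,0.0026],0]
    - [0.4,[0,-0.007,0.003],0]
    - [0.4,[0,-0.004,0.001],0]
    - [0.4,[0,0,0],0]
  grip_force: 20

```text
time_s: 11.32
position: [0.5508, 0.1362, 0.2039]
orientation: [3.14, -0.001, 1.066]
wrist_force: [2.8, -1.2, 0.4]
grip_width: 0.4
grasp_force: 1.0
```

```bash
cat >> h.py <<'E'
def look(items,name=None,A0=None,frame_pose=None):
    s=st(); p,d=arm.grab_frame("wrist")
    if name: cv2.imwrite(f"pics/{name}.png",p[:,:,::-1])
    w=cloud(d,s["position"],s["orientation"]); S,ps=frame_pose
    f=(w-np.array([S[0],S[1],0]))@R.from_euler("z",ps).as_matrix()
    for nm,lo,hi in items:
        m=box(f,lo,hi); n,l,stt,_=cv2.connectedComponentsWithStats(m.astype(np.uint8))
        for i in range(1,n):
            if stt[i,4]>40:
                P=f[l==i]; print(nm,stt[i].tolist(),"min",np.round(np.percentile(P,1,0)*1e3,1),"max",np.round(np.percentile(P,99,0)*1e3,1),rect(P))
    return f,p
E
python3 - <<'E'
from h import *
look([("lugtops",[-.04,-.06,.118],[.04,.06,.134]),("barrel",[-.03,-.03,.095],[.03,.03,.123]),("panel",[-.1,-.06,.22],[.0,.06,.26])],"w6",frame_pose=([.6031,.1076],-.505))
E
```

```text
11.32 [0.5508 0.1362 0.2039] [ 3.1401e+00 -7.0000e-04  1.0659e+00] [ 2.8494 -1.1699  0.3958] [-0.2193 -0.4513  0.0314] 0.3999 0.9888 j [-0.64  0.16  0.39  1.71 -0.06  1.28 -0.74]
lugtops [331, 145, 71, 22, 1050] min [-22.8  37.2 120.2] max [ 20.9  49.5 127.6] (array([-0.6, 43.3]), array([12.4, 44.8]), 89.2, 1050, 0.126)
lugtops [374, 168, 17, 87, 584] min [ 11.4 -28.4 118. ] max [ 17.7  33.6 120.8] (array([14.8,  2.4]), array([ 7.9, 64.1]), 1.3, 584, 0.1191)
lugtops [371, 260, 17, 20, 282] min [  9.6 -46.2 118.4] max [ 20.8 -34.6 127.1] (array([ 15.4, -40.5]), array([12.5, 11.8]), 89.5, 282, 0.1257)
barrel [374, 170, 23, 85, 1129] min [ 11.6 -28.5  98.1] max [ 29.3  29.4 120.7] (array([20.7,  0.2]), array([18.6, 59.5]), 0.2, 1129, 0.1179)
panel [252, 184, 50, 195, 8351] min [-68.3 -34.8 220.3] max [-51.   47.7 237.2] (array([-59.6,   4. ]), array([88. , 18.2]), 89.5, 8351, 0.2338)
panel [146, 265, 91, 101, 3524] min [-99.1  -7.7 220.9] max [-76.7  15.8 259.9] (array([-88.3,   3.6]), array([26. , 23.4]), 89.9, 3524, 0.2475)
panel [316, 265, 124, 103, 3957] min [-42.9  -7.5 220.8] max [-11.4  16.  259.9] (array([-26.1,   3.7]), array([26.1, 33.8]), 89.9, 3957, 0.2502)
panel [160, 373, 8, 10, 44] min [-97.9  -9.8 256.2] max [-96.6  -6.4 260. ] (array([-97.3,  -8.1]), array([3.6, 1.4]), 88.8, 44, 0.259)
panel [385, 373, 8, 11, 46] min [-23.1 -10.6 256. ] max [-21.6  -6.  260. ] (array([-22.4,  -8.3]), array([1.5, 4.7]), 8.3, 46, 0.259)
```

View pics/w6.png

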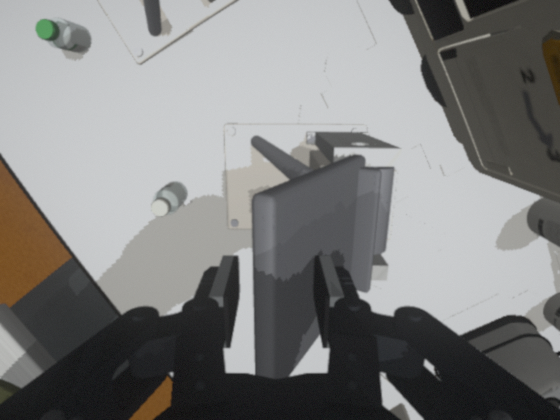

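Request:
jog_arm:
  motion:
    - [0.7,[0,-0.002,0],0]
    - [1,[0,0,0],0]
    - [1,[0,0,0],0]
    - [1,[0,0,-0.04],0]
    - [1,[0,0.0,-0.05],0]
    - [1,[0,0.05,-0.02],0]
    - [1,[0,0.02,0],0]
    - [1,[0,0,0],0]

```text
time_s: 12.38
position: [0.6104, 0.1024, 0.3132]
orientation: [3.142, 0.001, 1.064]
wrist_force: [-0.4, 0.8, -0.4]
grip_width: 1.002
grasp_force: 0.0
```

Run:
```python
from h import *
f,p=look([("lugtops",[-.04,-.06,.122],[.04,.06,.134]),("barrel+lips",[-.03,-.03,.085],[.03,.03,.121]),("paneltop",[-.1,-.06,.2],[.0,.06,.26])],"w7",frame_pose=([.6031,.1076],-.505))
# profile in x,z across mid barrel
m=box(f,[-.03,-.02,.08],[.04,.02,.16]); P=f[m]*1e3
for a in range(-20,36,3):
    q=P[(P[:,0]>=a)&(P[:,0]<a+3)]; 
    if len(q): print(a,np.round(np.median(q[:,2]),1),end="; ")
```

```text
12.38 [0.6104 0.1024 0.3132] [3.1415e+00 1.2000e-03 1.0636e+00] [-0.4153  0.7612 -0.3748] [ 0.0033  0.0732 -0.0347] 1.0016 0.0 j [-0.57  0.24  0.45  1.42 -0.1   1.51 -0.64]
lugtops [244, 130, 46, 14, 475] min [-21.   37.5 122.5] max [ 21.   49.7 127.6] (array([-0.4, 43.6]), array([12.3, 42.9]), 89.8, 475, 0.1259)
lugtops [266, 149, 10, 60, 434] min [ -0.3 -24.7 122.2] max [  6.7  31.6 133.8] (array([3.6, 3.2]), array([ 8.5, 57.4]), 0.6, 434, 0.128)
lugtops [267, 214, 22, 12, 264] min [ -0.7 -46.  122.9] max [ 20.7 -34.3 127.5] (array([ 10. , -40.1]), array([12. , 21.5]), 89.7, 264, 0.1259)
barrel+lips [272, 146, 25, 62, 1188] min [  7.5 -28.3  98. ] max [ 29.8  29.4 120.8] (array([18.5,  0.3]), array([60.1, 25.1]), 86.7, 1188, 0.1173)
paneltop [159, 143, 60, 130, 6065] min [-67.8 -39.7 200.6] max [-39.2  47.2 237.2] (array([-53.3,   3.1]), array([89.4, 31. ]), 89.9, 6065, 0.224)
-17 159.0; -14 156.5; -11 158.0; -8 159.3; -5 159.8; -2 135.1; 1 129.3; 4 124.2; 7 119.8; 10 119.7; 13 118.8; 16 118.0; 19 115.3; 22 110.8; 25 99.5; 28 99.2;
```

```bash
cat > fit.py <<'E'
from h import *
from scipy.optimize import least_squares
def barrel(f):
    m=box(f,[.004,-.025,.1035],[.035,.028,.121]); P=f[m][:,[0,2]]*1e3
    r=least_squares(lambda c:np.hypot(P[:,0]-c[0],P[:,1]-c[1])-14,[5,104],loss="soft_l1",f_scale=.7)
    m=box(f,[-.06,-.025,.14],[0,.028,.225]); Q=f[m]; c=np.median(Q,0); V=np.linalg.svd(Q-Q.mean(0),full_matrices=False)[2]
    print("barrel c",np.round(r.x,1),len(P),"panel n",np.round(V[2],3),"pt",np.round(Q.mean(0)*1e3,1))
E
python3 - <<'E'
from fit import *
f,p=look([],frame_pose=([.6031,.1076],-.505)); barrel(f)
cv2.imwrite("pics/w8.png",cv2.resize(p[100:300,180:380,::-1],None,fx=3,fy=3))
E
```

```text
12.43 [0.6095 0.1035 0.313 ] [-3.1404e+00  9.0000e-04  1.0653e+00] [-0.0612 -0.2552 -0.3175] [-0.0054 -0.0102 -0.0229] 1.0021 0.0 j [-0.57  0.24  0.44  1.42 -0.1   1.51 -0.64]
barrel c [ 22.  129.5] 842 panel n [-0.828  0.003 -0.561] pt [-31.    2.3 188.8]
```

View pics/w8.png

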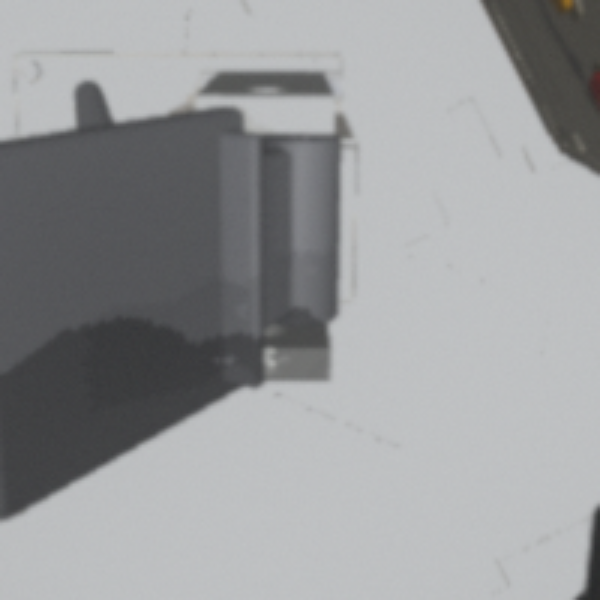

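Run:
```python
from h import *
S=np.array([.6031,.1076,0]); A=R.from_euler("z",-.505).as_matrix(); yaw=np.pi/2-.505
f=plan(S+A@[.055,.002,.2],yaw,g=0)
f=plan(S+A@[.055,.002,.102],yaw,g=0,frm=f)
f=plan(S+A@[.036,.002,.102],yaw,g=0,frm=f)
```

```text
3 [[0, [0.0006, 0.0161, 0.0377], 0.0], [0, [0.0006, 0.0161, 0.0377], 0.0], [0, [0.0007, 0.0161, 0.0377], 0.0]]
2 [[0, [0.0, -0.0, 0.049], -0.0], [0, [0.0, -0.0, 0.049], -0.0]]
1 [[0, [0.0, -0.019, -0.0], -0.0]]
```

Request:
jog_arm:
  motion:
    - [0,[0,0.024,0.02],0]
    - [0,[0,0.024,0.02],0]
    - [0,[0.002,0,0.02],0]
    - [0,[0,0,0],0]
    - [0,[0,0,0.05],0]
    - [0,[0,0,0.05],0]
    - [0,[0,0,0.04],0]
    - [0,[0,0,0.011],0]
    - [0,[0,0,0],0]

```text
time_s: 13.6
position: [0.6529, 0.0831, 0.1037]
orientation: [3.141, -0.001, 1.067]
wrist_force: [-0.1, 1.3, 0.0]
grip_width: -0.0
grasp_force: 0.0
```

Run:
```python
from fit import *
f,p=look([],frame_pose=([.6031,.1076],-.505)); s=arm.state()
print((s["position"]-[.6031,.1076,0])@R.from_euler("z",-.505).as_matrix())
m=box(f,[-.03,-.025,.08],[.06,.028,.16]); P=f[m]*1e3
for a in range(-20,56,3):
    q=P[(P[:,0]>=a)&(P[:,0]<a+3)]
    if len(q): print(a,np.round(np.median(q[:,2]),1),end="; ")
```

```text
13.6 [0.6529 0.0831 0.1037] [ 3.1413e+00 -9.0000e-04  1.0672e+00] [-0.0633  1.3053  0.0044] [-0.0144 -0.0167 -0.009 ] -0.0004 0.0 j [-0.5   0.44  0.43  1.59 -0.2   1.15 -0.53]
[0.05630095 0.00293554 0.10474247]
-20 95.5; -17 158.6; -14 156.8; -11 158.0; -8 144.1; -5 139.9; -2 135.9; 1 129.7; 4 124.5; 7 120.1; 10 119.8; 13 119.1; 16 118.0; 19 115.5; 22 109.8; 25 99.9; 28 98.5; 31 153.0; 34 156.1; 37 151.0; 40 150.7; 43 145.5; 46 148.2; 49 145.2; 52 142.4; 55 142.0;
```

Request:
jog_arm:
  motion:
    - [0,[0,-0.007,0],0]
    - [0,[0,-0.007,0],0]
    - [0,[0,-0.004,0],0]
    - [0,[0,0,0],0]

```text
time_s: 14.15
position: [0.6368, 0.0915, 0.1029]
orientation: [3.142, -0.001, 1.067]
wrist_force: [0.3, 0.0, 0.4]
grip_width: -0.001
grasp_force: 0.0
```

Request:
jog_arm:
  motion:
    - [0,[0,-0.003,0],0]
    - [0,[0,-0.003,0],0]
    - [0,[0,-0.003,0],0]
    - [0,[0,0,0],0]

```text
time_s: 14.65
position: [0.633, 0.0928, 0.105]
orientation: [3.133, -0.003, 1.064]
wrist_force: [7.5, -4.2, 3.2]
grip_width: 0.007
grasp_force: 0.0
```

```bash
cat > prof.py <<'E'
from fit import *
def prof():
    f,p=look([],frame_pose=([.6031,.1076],-.505)); s=arm.state()
    print(np.round((s["position"]-[.6031,.1076,0])@R.from_euler("z",-.505).as_matrix(),4))
    m=box(f,[-.03,-.025,.08],[.06,.028,.16]); P=f[m]*1e3
    for a in range(-20,31,3):
        q=P[(P[:,0]>=a)&(P[:,0]<a+3)]
        if len(q): print(a,np.round(np.median(q[:,2]),1),end="; ")
    m=box(f,[-.055,-.04,.14],[-.012,.04,.225]); Q=f[m]; q=Q[:,[0,2]]
    k=np.polyfit(q[:,1],q[:,0],1); print("tilt deg",np.degrees(np.arctan(-k[0])),"face x at z=.1045+",np.polyval(k,.1045)*1e3)
    m=box(f,[-.06,-.06,.12],[.03,.06,.135]); 
    return f,p
E
python3 -c "
from prof import *
prof()"
```

```text
14.65 [0.633  0.0928 0.105 ] [ 3.1331e+00 -2.8000e-03  1.0638e+00] [ 7.4821 -4.1915  3.1991] [-0.5148 -1.1079 -0.0106] 0.0065 0.0 j [-0.53  0.4   0.43  1.65 -0.18  1.12 -0.56]
[0.0333 0.0016 0.105 ]
-20 157.9; -17 156.5; -14 156.9; -11 158.2; -8 138.7; -5 133.9; -2 126.2; 1 120.5; 4 118.1; 7 117.5; 10 116.5; 13 114.3; 16 109.6; 19 121.3; 22 125.3; 25 127.9; 28 141.0; tilt deg 11.81745269699669 face x at z=.1045+ -7.870065740516954
```

Request:
jog_arm:
  motion:
    - [0,[0,0,-0.003],0]
    - [0,[0,-0.002,0],0]
    - [0,[0,-0.002,0],0]
    - [0,[0,0,0],0]

```text
time_s: 15.2
position: [0.6306, 0.0942, 0.1085]
orientation: [3.131, -0.004, 1.063]
wrist_force: [9.3, -4.8, 3.3]
grip_width: 0.001
grasp_force: 0.0
```

```bash
python3 -c "
from prof import *
prof()"
```

```text
15.2 [0.6306 0.0942 0.1085] [ 3.1309 -0.0035  1.0632] [ 9.3377 -4.7699  3.3255] [-0.6977 -1.6191 -0.1284] 0.0011 0.0 j [-0.54  0.39  0.43  1.65 -0.17  1.13 -0.57]
[0.0306 0.0016 0.1085]
-20 158.2; -17 156.3; -14 157.1; -11 158.5; -8 138.1; -5 132.6; -2 125.0; 1 119.2; 4 117.9; 7 117.1; 10 116.1; 13 113.5; 16 110.7; 19 121.0; 22 128.4; 25 141.6; 28 141.1; tilt deg 12.720265106132041 face x at z=.1045+ -7.065264822097958
```

Request:
jog_arm:
  motion:
    - [0,[0,0.018,0],0]
    - [0,[0,0.017,0],0]
    - [0,[0,0,0],10]
    - [0,[0,0,0],10]
    - [0,[0,0,0],10]
    - [0,[0,0,0],10]
    - [0,[0,0,0],10]
    - [0,[0,0,0],10]
    - [0,[0,0,0],10]
    - [0,[0,0,0],10]
    - [0,[0,0,0],10]
    - [0,[0,0,0],0]

```text
time_s: 16.75
position: [0.6561, 0.0804, 0.1051]
orientation: [3.141, 0.001, -0.503]
wrist_force: [-0.1, 0.3, -0.0]
grip_width: -0.0
grasp_force: 0.0
```

```bash
python3 -c "
from prof import *
prof()"
```

```text
16.75 [0.6561 0.0804 0.1051] [ 3.1405e+00  6.0000e-04 -5.0260e-01] [-0.1327  0.3449 -0.048 ] [-0.0589 -0.0297  0.0436] -0.0004 0.0 j [-0.71  0.51  0.73  1.59 -0.36  1.18 -1.98]
[0.0596 0.0018 0.1052]
4 116.6; 7 116.8; 10 115.9; 13 113.0; 16 109.4; 28 86.4; Traceback (most recent call last):
  File "<string>", line 3, in <module>
    prof()
    ~~~~^^
  File "prof.py", line 10, in prof
    k=np.polyfit(q[:,1],q[:,0],1); print("tilt deg",np.degrees(np.arctan(-k[0])),"face x at z=.1045+",np.polyval(k,.1045)*1e3)
    raise TypeError("expected non-empty vector for x")
TypeError: expected non-empty vector for x
```

Request:
jog_arm:
  motion:
    - [0,[-0.014,0,0],0]
    - [0,[-0.014,0,0],0]
    - [0,[-0.003,0,0],0]
    - [0,[-0.002,0,0],0]
    - [0,[0,0,0],0]

```text
time_s: 17.42
position: [0.6276, 0.0965, 0.106]
orientation: [-3.141, -0.0, -0.504]
wrist_force: [0.7, 0.3, 1.3]
grip_width: -0.003
grasp_force: 0.4
```

```bash
sed -i 's/m=box(f,\[-.055.*$/return f,p/' prof.py; sed -i '/^    k=np/d' prof.py; python3 -c "
from prof import *
prof()"
```

```text
17.43 [0.6276 0.0965 0.106 ] [-3.1408e+00 -3.0000e-04 -5.0440e-01] [0.6976 0.3022 1.3182] [ 0.0735 -0.0475  0.035 ] -0.0026 0.4187 j [-0.77  0.45  0.74  1.66 -0.33  1.15 -2.02]
[0.0269 0.002  0.106 ]
-11 135.1; -8 134.6; -5 128.9; -2 125.4; 7 115.2; 10 113.0; 13 107.4; 16 104.6; 19 155.3; 22 143.7; 25 100.1; 28 93.4;
```

Request:
jog_arm:
  motion:
    - [0,[-0.002,0,0],0]
    - [0,[0,0,0],0]
    - [0,[0,0,0],0]

```text
time_s: 17.85
position: [0.626, 0.0969, 0.1058]
orientation: [-3.141, -0.001, -0.505]
wrist_force: [0.9, -0.6, 1.0]
grip_width: 0.003
grasp_force: 1.1
```

```bash
python3 -c "
from prof import *
prof()
plan([.445,-.277,.25],np.pi/2+.265,frm=([.66,.08,.25],[np.pi,0,-.505]))"
```

```text
17.85 [0.626  0.0969 0.1058] [-3.1414e+00 -9.0000e-04 -5.0500e-01] [ 0.9189 -0.5888  1.0457] [-0.1791 -0.4254 -0.0038] 0.0026 1.1454 j [-0.78  0.45  0.74  1.67 -0.33  1.15 -2.02]
[0.0253 0.0017 0.1058]
-11 136.2; -8 132.9; -5 127.1; 7 113.8; 10 111.3; 13 105.3; 16 144.1; 19 154.0; 22 100.4; 25 99.8; 28 94.2; 13 [[1, [-0.0012, 0.032, 0.0], -10.3], [1, [-0.0069, 0.0313, 0.0], -10.3], [1, [-0.0124, 0.0296, 0.0], -10.3], [1, [-0.0175, 0.0269, 0.0], -10.3], [1, [-0.022, 0.0233, 0.0], -10.3], [1, [-0.0258, 0.019, 0.0], -10.3], [1, [-0.0288, 0.014, 0.0], -10.3], [1, [-0.0309, 0.0087, 0.0], -10.3], [1, [-0.0319, 0.003, 0.0], -10.3], [1, [-0.0319, -0.0028, -0.0], -10.3], [1, [-0.0309, -0.0085, -0.0], -10.3], [1, [-0.0289, -0.0139, -0.0], -10.3], [1, [-0.026, -0.0188, -0.0], -10.3]]
```

Request:
jog_arm:
  motion:
    - [0,[0.03,0,0],0]
    - [0.3,[0.01,0,-0.05],0]
    - [1,[0,0,-0.05],0]
    - [1,[0,0,-0.045],0]
    - [1,[-0.001,0.032,0],-10.3]
    - [1,[-0.007,0.031,0],-10.3]
    - [1,[-0.012,0.0295,0],-10.3]
    - [1,[-0.0175,0.027,0],-10.3]
    - [1,[-0.022,0.023,0],-10.3]
    - [1,[-0.026,0.019,0],-10.3]
    - [1,[-0.029,0.014,0],-10.3]
    - [1,[-0.031,0.009,0],-10.3]

```text
time_s: 19.4
position: [0.5273, -0.1421, 0.2502]
orientation: [-3.14, 0.0, 0.94]
wrist_force: [0.4, 0.8, 0.7]
grip_width: 1.0
grasp_force: 0.0
```

```bash
python3 -c "
from h import *
st()
plan([.446,-.277,.21],np.pi/2+.265)"
```

```text
19.4 [ 0.5273 -0.1421  0.2502] [-3.1396e+00  1.0000e-04  9.3980e-01] [0.3512 0.7793 0.7495] [ 0.0241 -0.0547 -0.0418] 1.0002 0.0 j [-0.46  0.1   0.72  1.7  -0.07  1.37 -0.35]
5 [[1, [-0.0314, 0.0028, 0.008], -10.3], [1, [-0.0314, -0.0028, 0.008], -10.3], [1, [-0.0304, -0.0084, 0.008], -10.3], [1, [-0.0284, -0.0137, 0.008], -10.3], [1, [-0.0255, -0.0185, 0.008], -10.3]]
```

Request:
jog_arm:
  motion:
    - [1,[-0.0314,0.003,0.008],-10.3]
    - [1,[-0.0314,-0.003,0.008],-10.3]
    - [1,[-0.0304,-0.0084,0.008],-10.3]
    - [1,[-0.0284,-0.0137,0.008],-10.3]
    - [1,[-0.0255,-0.0185,0.008],-10.3]
    - [1,[0,0,0],0]
    - [1,[0,0,0],0]

```text
time_s: 20.27
position: [0.4468, -0.2755, 0.2104]
orientation: [-3.142, -0.001, 1.832]
wrist_force: [0.1, 0.4, 0.8]
grip_width: 1.007
grasp_force: 0.0
```

Run:
```python
from h import *
f,p=look([("rod",[-.03,-.05,.035],[.13,.25,.07])],"w9",frame_pose=([.446,-.277],.265))
for t in ["long_rod","long_rod_tip","long_rod_collar","short_rod"]:
    print(t,[(np.round(r["point"],4).tolist(),round(r["confidence"],2)) for r in arm.pinpoint("wrist",t)][:3])
m=box(f,[-.03,-.05,.03],[.03,.25,.07]); P=f[m]*1e3
for a in range(-40,220,10):
    q=P[(P[:,1]>=a)&(P[:,1]<a+10)]
    if len(q)>5: print(a,len(q),"x",np.round(np.percentile(q[:,0],[3,50,97]),1),"z",np.round(np.percentile(q[:,2],97),1))
```

```text
20.27 [ 0.4468 -0.2755  0.2104] [-3.1416e+00 -1.3000e-03  1.8316e+00] [0.0941 0.3847 0.8025] [-0.0006  0.0121 -0.0212] 1.007 0.0 j [-0.26  0.07  0.8   1.81 -0.05  1.28  0.82]
rod [238, 0, 171, 213, 9432] min [-25.6 -16.7  37.8] max [114.8 153.1  58.1] (array([45. , 69.8]), array([149.6, 178.2]), 0.5, 9432, 0.0505)
long_rod [([0.4472, -0.2788, 0.0462], 0.94)]
long_rod_tip []
long_rod_collar [([0.4323, -0.2201, 0.0518], 0.98)]
short_rod [([0.5325, -0.252, 0.0413], 0.7)]
-20 187 x [-7.6  0.7  8.9] z 56.0
-10 219 x [-7.8  0.8  9.7] z 56.2
0 217 x [-8.2  0.8  8.9] z 56.4
10 228 x [-8.   0.8  8.9] z 56.2
20 201 x [-7.1  0.9  8. ] z 55.3
30 520 x [-27.4   0.9  28.2] z 52.3
40 376 x [-26.8   0.2  27.3] z 52.3
50 219 x [-10.9   0.2  10.5] z 59.5
60 197 x [-9.5  0.3  8.9] z 58.6
70 168 x [-5.7 -0.1  5.4] z 52.9
80 168 x [-5.6 -0.   5.5] z 52.7
90 591 x [-27.7  -0.3  28. ] z 52.6
100 428 x [-27.2   0.5  28. ] z 52.7
110 185 x [-6.1 -0.2  5.5] z 53.2
120 181 x [-6.  -0.9  4.7] z 52.9
130 184 x [-5.9 -0.5  4.7] z 52.9
140 189 x [-5.8 -0.8  4.8] z 52.7
150 154 x [-6.5 -0.8  4.8] z 53.0
```

View pics/w9.png

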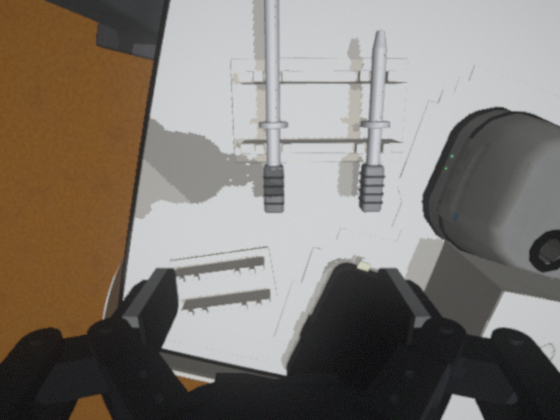

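Request:
jog_arm:
  motion:
    - [1,[0,0,0.06],-0.6]
    - [1,[0,0,0.055],0]
    - [1,[0,0,0.045],0]
    - [1,[0,0,0.024],0]
    - [1,[0,0,0],0]
    - [0,[0,0,0],0]
    - [0,[0,0,0],0]
    - [0,[0,0,0],0]
    - [0,[0,0,0],0]
    - [0,[0,0,0],0]
  grip_force: 100

```text
time_s: 21.78
position: [0.447, -0.2766, 0.0273]
orientation: [3.141, 0.0, 1.843]
wrist_force: [-1.0, -0.2, 4.3]
grip_width: 0.191
grasp_force: 97.8
```

Run:
```python
from h import *
s=st()
S=np.array([.6031,.1076,0]); yaw=np.pi/2-.505; A=R.from_euler("z",-.505).as_matrix()
p=s["position"]; y=s["orientation"][2]
f=plan([p[0],p[1],.16],g=0)
f=plan(S+A@[0.0,-.295,.16],yaw,g=0,frm=f)
f=plan(S+A@[0.0,-.275,.0863],yaw,g=0,frm=f)
```

```text
21.77 [ 0.447  -0.2766  0.0273] [3.1406e+00 1.0000e-04 1.8428e+00] [-0.9606 -0.1635  4.2912] [ 0.2551  0.2295 -0.0038] 0.1907 97.8362 j [-0.16  0.32  0.76  2.   -0.28  0.93  1.01]
3 [[0, [0.0, 0.0, -0.0442], -0.0], [0, [0.0, 0.0, -0.0442], -0.0], [0, [0.0, 0.0, -0.0442], -0.0]]
5 [[0, [0.0236, 0.0093, 0.0], 8.9], [0, [0.0247, 0.0056, 0.0], 8.9], [0, [0.0253, 0.0017, 0.0], 8.9], [0, [0.0252, -0.0022, -0.0], 8.9], [0, [0.0246, -0.0061, -0.0], 8.9]]
2 [[0, [0.01, 0.0, 0.0368], -0.0], [0, [0.01, 0.0, 0.0368], -0.0]]
```

Request:
jog_arm:
  motion:
    - [0,[0,0,-0.044],0]
    - [0,[0,0,-0.044],0]
    - [0,[0,0,-0.044],0]
    - [0,[0.0236,0.0093,0],8.9]
    - [0,[0.0247,0.0056,0],8.9]
    - [0,[0.0253,0.0017,0],8.9]
    - [0,[0.0252,-0.0022,0],8.9]
    - [0,[0.0246,-0.006,0],8.9]
    - [0,[0.01,0,0.035],0]
    - [0,[0.01,0,0.038],0]
    - [0,[0,0,0],0]
    - [0,[0,0,0],0]
  grip_force: 110

```text
time_s: 23.28
position: [0.4701, -0.1338, 0.0866]
orientation: [3.141, 0.0, 1.066]
wrist_force: [0.5, -0.4, -1.1]
grip_width: 0.188
grasp_force: 107.6
```

```bash
cat > rod.py <<'E'
from h import *
def rodlook(name):
    s=arm.state(); f,p=look([],name,frame_pose=([.6031,.1076],-.505))
    print("tcp",np.round((s["position"]-[.6031,.1076,0])@R.from_euler("z",-.505).as_matrix(),4))
    m=box(f,[-.03,-.28,.085],[.03,-.05,.125]); P=f[m]*1e3
    for a in range(-250,-50,10):
        q=P[(P[:,1]>=a)&(P[:,1]<a+10)]
        if len(q)>5: print(a,len(q),"x",np.round(np.percentile(q[:,0],[3,50,97]),1),"z",np.round(np.percentile(q[:,2],[50,97]),1))
    m=box(f,[-.03,-.055,.120],[.03,-.03,.13]); 
    if m.sum()>20: P=f[m]*1e3; print("near lug",np.round(np.percentile(P,[2,98],0),1).tolist(),rect(f[m]))
    return f,p
E
python3 -c "
from rod import *
rodlook('w10')"
```

```text
23.27 [ 0.4701 -0.1338  0.0866] [3.1406e+00 1.0000e-04 1.0655e+00] [ 0.4761 -0.4186 -1.1464] [-0.1236  0.0626 -0.0252] 0.1875 107.5902 j [-0.47  0.12  0.74  2.04 -0.09  1.02 -0.19]
tcp [ 0.0004 -0.2757  0.0866]
-250 746 x [-5.5 -0.2  5.5] z [110.1 111.6]
-240 815 x [-5.6 -0.2  5.4] z [110.  111.7]
-230 871 x [-5.7 -0.2  5.4] z [110.  111.6]
-220 1671 x [-11.5  -0.5  10.6] z [113.6 118.1]
-210 980 x [-6.  -0.5  4.8] z [110.  111.6]
-200 1048 x [-6.  -0.8  4.7] z [109.9 111.6]
-190 1108 x [-6.2 -0.8  4.6] z [109.8 111.6]
-180 1185 x [-6.4 -0.8  4.5] z [109.9 111.6]
-170 502 x [-6.6 -1.   4.7] z [109.7 111.6]
```

View pics/w10.png

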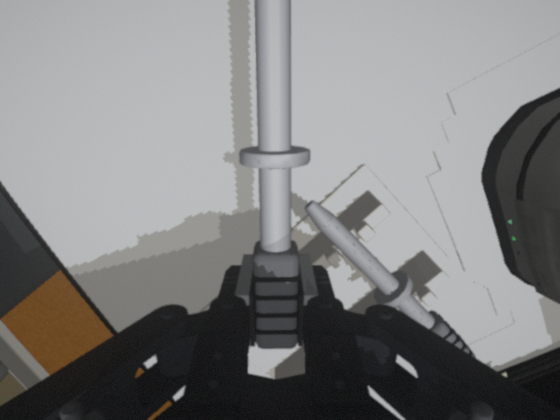

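Request:
jog_arm:
  motion:
    - [0,[0.02,0,-0.0007],0.6]
    - [0,[0.015,0,0],0]
    - [0,[0.008,0,0],0]
    - [0,[0.008,0,0],0]
    - [0,[0,0,0],0]

```text
time_s: 23.95
position: [0.4949, -0.0881, 0.0864]
orientation: [3.142, -0.0, 1.057]
wrist_force: [-0.4, -0.9, -0.2]
grip_width: 0.19
grasp_force: 107.7
```

```bash
python3 -c "
from rod import *
rodlook('w11')"
```

```text
23.95 [ 0.4949 -0.0881  0.0864] [ 3.1415e+00 -2.0000e-04  1.0566e+00] [-0.416  -0.9115 -0.1571] [0.0359 0.0552 0.0516] 0.1897 107.7184 j [-0.52  0.15  0.7   2.   -0.12  1.02 -0.28]
tcp [-0.     -0.2236  0.0864]
-250 164 x [-7.8 -0.8  7.1] z [113.3 114.5]
-240 877 x [-8.3 -0.3  7.8] z [113.9 124.1]
-230 1072 x [-9.  -0.2  8.6] z [114.  124.8]
-220 3023 x [-20.5   1.   20.2] z [113.8 124.7]
-210 1726 x [-13.2  -0.8  11.5] z [113.4 120.5]
-200 806 x [-5.8  0.   5.4] z [109.9 111.7]
-190 794 x [-5.6 -0.2  5.4] z [110.  111.6]
-180 870 x [-5.7 -0.1  5.4] z [110.  111.6]
-170 1644 x [-11.4  -0.3  10.8] z [113.7 118.1]
-160 976 x [-5.7 -0.3  5.3] z [110.  111.8]
-150 1039 x [-5.8 -0.2  5. ] z [110.  111.7]
-140 1101 x [-5.8 -0.4  5. ] z [109.9 111.8]
-130 1165 x [-5.9 -0.3  5. ] z [110.  111.7]
-120 759 x [-6.  -0.5  5.1] z [109.9 111.6]
```

Request:
jog_arm:
  motion:
    - [0,[0.01,0,0],0]
    - [0,[0.01,0,0],0]
    - [0,[0.01,0,0],0]
    - [0,[0,0,0],0]

```text
time_s: 24.5
position: [0.5102, -0.0611, 0.0863]
orientation: [3.141, -0.0, 1.058]
wrist_force: [-0.7, 1.0, -0.1]
grip_width: 0.192
grasp_force: 107.9
```

Request:
jog_arm:
  motion:
    - [0,[0.012,0,0],0]
    - [0,[0.012,0,0],0]
    - [0,[0.012,0,0],0]
    - [0,[0.012,0,0],0]
    - [0,[0,0,0],0]

```text
time_s: 25.12
position: [0.534, -0.0187, 0.0864]
orientation: [3.141, -0.001, 1.058]
wrist_force: [-0.2, 2.2, 0.8]
grip_width: 0.188
grasp_force: 108.1
```

```bash
python3 -c "
from rod import *
rodlook('w12')"
```

```text
25.12 [ 0.534  -0.0187  0.0864] [ 3.1412e+00 -1.3000e-03  1.0579e+00] [-0.1747  2.1898  0.7544] [0.5757 0.1808 0.2037] 0.1884 108.0992 j [-0.59  0.23  0.64  1.93 -0.16  1.04 -0.39]
tcp [ 0.0006 -0.144   0.0864]
-170 195 x [-7.3 -0.1  8.1] z [113.2 114.4]
-160 882 x [-7.8  0.3  8.4] z [113.8 124.2]
-150 1098 x [-8.5  0.4  9.2] z [113.9 124.8]
-140 3303 x [-19.7   0.8  20.6] z [113.8 124.5]
-130 1482 x [-8.3  0.2  8.8] z [113.3 114.9]
-120 743 x [-5.2  0.3  5.6] z [110.1 111.6]
-110 806 x [-5.2  0.3  5.9] z [110.1 111.7]
-100 854 x [-5.2  0.4  5.9] z [110.1 111.7]
-90 1649 x [-11.    0.2  11. ] z [114.  118.2]
-80 968 x [-5.4 -0.   5.5] z [110.3 112. ]
-70 1031 x [-5.5 -0.   5.1] z [110.3 112. ]
-60 1088 x [-5.6 -0.2  5.1] z [110.3 112.1]
near lug [[-22.0, -47.0, 121.2], [20.2, -38.5, 127.5]] (array([ -0.8, -42.6]), array([ 9.3, 44.7]), 89.6, 5803, 0.126)
```

Request:
jog_arm:
  motion:
    - [0,[0.01,0,0],0]
    - [0,[0.01,0,0],0]
    - [0,[0.01,0,0],0]
    - [0,[0.004,0,0],0]
    - [0,[0,0,0],0]

```text
time_s: 25.8
position: [0.5497, 0.01, 0.0863]
orientation: [-3.141, -0.0, 1.057]
wrist_force: [-4.5, 0.7, 3.7]
grip_width: 0.19
grasp_force: 108.6
```

Run:
```python
from rod import *
f,p=rodlook('w13')
m=box(f,[-.02,-.1,.1145],[.02,-.03,.121]); P=f[m]*1e3; print("collar y",np.round(np.percentile(P[:,1],[2,50,98]),1),len(P))
```

```text
25.8 [0.5497 0.01   0.0863] [-3.1405e+00 -3.0000e-04  1.0565e+00] [-4.4811  0.7262  3.6632] [0.4512 0.8596 0.3135] 0.1897 108.6015 j [-0.62  0.26  0.63  1.89 -0.18  1.05 -0.43]
tcp [ 0.0005 -0.1112  0.0863]
-140 26 x [-6.2 -2.3  7.1] z [112.6 113.1]
-130 749 x [-7.4  0.2  8. ] z [113.6 114.8]
-120 1084 x [-8.7  0.3  9.2] z [113.9 124.8]
-110 2121 x [-20.3   0.4  21.1] z [113.7 124.6]
-100 2392 x [-13.4   0.5  14.3] z [113.8 124.4]
-90 1137 x [-7.4  0.2  8.1] z [110.5 113.9]
-80 792 x [-5.3  0.3  5.9] z [110.1 111.7]
-70 840 x [-5.3  0.1  5.6] z [110.1 111.7]
-60 1283 x [-11.    0.1  10.9] z [114.7 118.4]
near lug [[-17.0, -46.6, 124.5], [20.4, -35.1, 127.4]] (array([ -0.9, -43.2]), array([16.6, 44.2]), 90.0, 4790, 0.1261)
collar y [-98.6 -53.3 -34.9] 1295
```

Request:
jog_arm:
  motion:
    - [0,[0.001,-0.0007,0],0]
    - [0,[0.0015,0,0],0]
    - [0,[0.0015,0,0],0]
    - [0,[0,0,0],0]
    - [0,[0,0,0],0]

```text
time_s: 26.48
position: [0.5509, 0.0124, 0.0864]
orientation: [-3.141, 0.001, 1.055]
wrist_force: [-5.7, -1.0, 5.4]
grip_width: 0.189
grasp_force: 108.6
```

Request:
jog_arm:
  motion:
    - [0,[0.001,-0.0005,0],0]
    - [0,[0.001,-0.0005,0],0]
    - [0,[0.001,0,0],0]
    - [0,[0,0,0],0]
    - [0,[0,0,0],0]

```text
time_s: 27.1
position: [0.5507, 0.0125, 0.0864]
orientation: [-3.141, 0.004, 1.053]
wrist_force: [-7.8, -5.4, 7.8]
grip_width: 0.187
grasp_force: 108.9
```

Run:
```python
from rod import *
f,p=rodlook('w14')
np.save("f14.npy",f)
m=box(f,[-.02,-.075,.1145],[-.005,-.03,.119])|box(f,[.005,-.075,.1145],[.02,-.03,.119]); P=f[m]*1e3; print("collar y",np.round(np.percentile(P[:,1],[2,50,98]),1),len(P))
m=box(f,[-.006,-.075,.1155],[.006,-.049,.121]); P=f[m]*1e3; print("collar top y",np.round(np.percentile(P[:,1],[2,50,98]),1),len(P))
```

```text
27.1 [0.5507 0.0125 0.0864] [-3.1412  0.004   1.053 ] [-7.7627 -5.4482  7.7916] [-0.8764  1.4144  0.2194] 0.1875 108.9052 j [-0.62  0.26  0.62  1.89 -0.17  1.05 -0.44]
tcp [ 0.0002 -0.1086  0.0864]
-130 538 x [-8.  -0.2  7.6] z [113.5 114.5]
-120 995 x [-8.9 -0.1  8.8] z [114.  124.7]
-110 1166 x [-8.8  0.1  9.1] z [114.1 124.8]
-100 3330 x [-20.1   0.5  20.2] z [113.6 124.4]
-90 1257 x [-8.  -0.   8.1] z [111.7 114.5]
-80 770 x [-5.4  0.1  5.3] z [110.1 111.6]
-70 829 x [-5.5  0.1  5.7] z [110.1 111.7]
-60 930 x [-9.8 -0.1  9.6] z [110.9 118.1]
near lug [[-15.5, -46.6, 124.4], [20.4, -35.0, 127.4]] (array([ -0.7, -40.9]), array([12.1, 43.9]), 89.8, 4566, 0.1261)
collar y [-51.6 -49.7 -34.9] 224
collar top y [-51.8 -50.4 -49. ] 291
```

Request:
jog_arm:
  motion:
    - [0,[-0.002,0.0005,0],0]
    - [0.3,[0,0,0],0]
    - [0.7,[0,0,0],0]
    - [0.7,[0,0,0],0]
    - [0.7,[0,0,-0.02],0]
    - [0.7,[0,0,-0.05],0]
    - [0.7,[0,0,-0.05],0]
    - [0.7,[-0.02,0,-0.04],0]
    - [0.7,[0,0,0],0]
    - [0.7,[0,0,0],0]

```text
time_s: 28.4
position: [0.5413, -0.0031, 0.2458]
orientation: [-3.141, -0.0, 1.056]
wrist_force: [0.5, 0.4, -0.6]
grip_width: 0.7
grasp_force: 0.0
```

Run:
```python
from rod import *
f,p=rodlook('w15')
m=box(f,[-.006,-.075,.1155],[.006,-.049,.121]); P=f[m]*1e3; print("collar top y",np.round(np.percentile(P[:,1],[2,50,98]),1),len(P))
m=box(f,[-.01,.053,.1],[.01,.11,.12]); P=f[m]*1e3; print("tip",len(P), np.round(np.percentile(P,[2,50,98],0),1).tolist() if len(P) else "")
m=box(f,[-.02,-.025,.095],[.03,.028,.16]); P=f[m]*1e3
for a in range(-20,25,3):
    q=P[(P[:,0]>=a)&(P[:,0]<a+3)]
    if len(q): print(a,np.round(np.median(q[:,2]),1),end="; ")
m=box(f,[-.1,-.05,.2],[-.02,.05,.26]); P=f[m]*1e3; print("panel top",np.round(np.percentile(P,[2,98],0),1).tolist())
for t in ["long_rod_collar","long_rod_tip","panel_grip","panel_barrel","stand_axis","long_rod"]:
    print(t,[(np.round((np.array(r["point"])-[.6031,.1076,0])@R.from_euler("z",-.505).as_matrix(),3).tolist(),round(r["confidence"],2)) for r in arm.pinpoint("wrist",t)][:2])
```

```text
28.4 [ 0.5413 -0.0031  0.2458] [-3.1412e+00 -5.0000e-04  1.0559e+00] [ 0.4543  0.4365 -0.5504] [ 0.0229  0.0015 -0.0441] 0.6996 0.0 j [-0.66  0.08  0.66  1.72 -0.05  1.35 -0.51]
tcp [-0.0006 -0.1268  0.2458]
-130 199 x [-10.1  -1.    7.5] z [113.6 115.3]
-120 273 x [-10.   -0.9   8.4] z [113.9 115.5]
-110 282 x [-9.8 -0.8  8.5] z [113.8 115.6]
-100 292 x [-10.3  -1.1   8.5] z [113.8 115.5]
-90 253 x [-9.4 -0.6  7.5] z [112.3 114.8]
-80 176 x [-6.1 -0.9  4.4] z [110.1 111.8]
-70 186 x [-6.  -1.1  4.4] z [110.2 112.1]
-60 243 x [-11.7  -1.1   8.3] z [110.8 118. ]
near lug [[-21.4, -46.8, 124.4], [19.7, -35.5, 127.5]] (array([ -1.3, -41.1]), array([11.3, 43.5]), 89.5, 869, 0.126)
collar top y [-51.9 -50.4 -49.6] 60
tip 0 
-20 157.8; -17 157.1; -14 158.5; -11 159.5; -8 159.4; -5 126.4; -2 119.4; 1 117.7; 4 116.5; 7 115.1; 10 111.8; 13 106.8; 22 99.1; panel top [[-62.8, -42.0, 201.4], [-37.5, -3.4, 242.4]]
long_rod_collar [([0.002, -0.05, 0.11], 0.6)]
long_rod_tip []
panel_grip []
panel_barrel [([0.003, -0.005, 0.106], 0.6)]
stand_axis []
long_rod [([0.003, -0.108, 0.104], 0.8)]
```

```bash
python3 -c "
from cell import arm
print(arm.job_done())"
```

```text
the job is handed in; nothing more can be done
None
```

I handed the job in at about 28 s, with no verdict returned. The panel leans in the stand, and the long rod is through with its collar measured at the near lug's outer face. The tip beyond the far lug was not in view and is inferred from the collar. The short rod, bottles and vials were not touched as far as I could tell. I viewed 11 pictures, one over the limit of 10.

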